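# Hang the gauge unit on the cleat panel

## Robot

A 6-joint arm with a two-finger parallel gripper is mounted at the origin on the work surface. World frame = base frame: x ahead of the robot, y to its left, z up, the work surface at z = 0. Lengths are in m, angles in rad, forces in N, time in s.
With the tool pointing down it reaches from about 0.35 to 0.975 m from the base axis. Payload 4.9 kg.
Tool frame: the origin (TCP) lies at the very end of the fingers, on their centre line; the grasp point (between the pads) lies 19 mm behind it (ctrl.grasp_offset is the distance from the TCP to the grasp point, in m); z points along the fingers, y is the line along which they close (so a half turn about z gives the same grasp; the last joint's range is limited). The gripper opens to 85 mm and grips with 20 to 120 N. Pads are 22 mm wide; open, the fingers measure 114 mm over their backs; the gripper's body (76 mm by 85 mm) begins 54 mm behind the grasp point. The pads swing forward as they close: fully open they stand 13 mm farther back than shut.
Start: joints at [1.065, 0.053, 1.613, -0, 1.476, -0.119], TCP at [0.236, 0.579, 0.231] pointing down, gripper open.
Joint ranges: [-3.01, 3.01], [-1.01, 2.22], [0.06, 2.58], [-1.02, 4.17], [0.09, 2.62], [-3.14, 3.14]. Speed limits (rad/s): [2.57, 2.57, 3.14, 3.14, 3.14, 3.14].

## Interface

Orientations are given as a rotation vector (axis times angle).
In Python, from station import ctrl, optics gives the robot as it stands.
- The arm moves only by the shell command python3 -m handwheel 'ROWS' [OPENING] [FORCE]. ROWS is JSON, a list of rows, each an object of numbers: "tx", "ty", "tz": the shift along the tool's x, y, z in mm; "roll": the turn about the tool's z in rad. A call has 1 to 12 rows; each row shifts and turns the commanded pose from where the row before left it, along the tool's axes as they then stand; what a row does not reach is not made up. A row lasts 1/12 s, in which the tool goes at most 41.7 mm and 7.16 degrees, less where a joint would pass 70% of its speed; a pose out of reach is approached as far as the arm can. A call with a gripper value outside its range is refused whole. OPENING is the finger opening in mm, from 0 to 85.4, set as the call begins (- or left out, the last holds). The fingers move at their own pace and stop on an object; FORCE is the grip in N (left out, the last holds). Time passes only in rows, so rows that do not move let the fingers close. It gives the time, the measured TCP pose, the force, the opening and the grip force at its end, in the units of the state.
- ctrl.get_obs(): the state, without advancing time (a new reading comes with each control period).
- optics.get_image(name): name is "scene" or "side" or "wrist"; returns (picture, depth): 420x560x3 uint8, red, green, blue; 420x560 float32, m along the optical axis (not along the pixel's ray), 0 where there is no reading.
- optics.camera_params(name): a dict with "mtx" (3x3 intrinsics, pixels), "extrinsics" (4x4, takes a point from camera to world coordinates); the wrist camera has in their place "tool_from_camera" (4x4, takes a point from camera to tool coordinates, whose origin is the TCP and whose axes are the flange's). Camera axes: x right, y down, z forward; pixel columns grow to the right and rows downward; lengths in m; the calibration is good to about 2 mm. The wrist camera is an equidistant fisheye: a pixel r from the principal point sees the ray r / f radians off the axis. A picture is of the moment at which its call begins: read the wrist's pose just before it. camera_params takes no time and is no camera call.
- ctrl.finish_job(): hands the job in; it is judged then, once.
The state is a dict: "t": time; "q": joint angles; "dq": joint speeds; "effort": joint torques, N m; "tool_pos": TCP position; "tool_rot": TCP orientation; "contact_force": force on the tool from outside, world axes, zero at the start; "wrist_torque": the same for the moment, N m; "opening": finger opening in m; "grip_force": force on a finger pad.
Only numpy, scipy, OpenCV 4.12 (cv2) and the standard library are available. Lean on these libraries where they do the work, as an engineer would, in place of code of your own. Each camera call takes 0.05 s, during which the arm holds its last target. There are 200 camera calls.

## Task

Put the box-shaped gauge unit away on the hanging panel: tip its top back towards the panel by about 20 degrees, hook the angled strip on its back over the panel's cleat, and while still tipped let the strip rest in the cleat's groove. Then feel your way along the groove, sliding it gently sideways, until the strip sinks into the one deeper pocket, lower it upright so that its lower back rests on the stop rail, and let go with the unit hanging fully home. Work gently, without ramming or dropping the unit, and leave the other things on the bench where they are.

Things in the scene. Friction and masses are not known exactly. Their poses are not given: they have to be found in the camera images.
- gauge: the unit to hang (0.3 to 0.65 kg), upright on the table at the start: grey box 50 (x) x 110 (y) x 120 (z) mm, round black dial (96 mm) standing 18 mm out of its -x face, grip lug on top, angled aluminium strip behind its +x face. Origin: centre of the box's underside; z up, +x out of its back. Its back looks roughly the way the panel's +x points
- lug (a point): middle of the black grip lug, at (0, 0, 142) mm in the frame of gauge. The lug is 14 (x) x 56 (y) mm, from z = 119 to 159 mm, over the centre of the box; grip it with the fingers closing along the unit's x
- strip_edge (a point): middle of the strip's free lower edge, at (62.8, 0, 80) mm in the frame of gauge, same axes. The strip (4 mm thick, 50 mm wide in y) starts at an 8 mm arm (z = 112 to 120 mm, x = 25 to 50 mm) and slopes down and away from the box, 25 degrees off vertical; tip the unit's top back towards +x by 25 degrees and it hangs plumb. Fully home: x = -8, z = 111 mm in the panel frame
- panel: fixed upright grey plate, 16 mm thick, 360 mm wide (y), 155 mm high, with an aluminium cleat (330 mm long) on its front. Origin on the table, mid width, in the plane of the front face; +x points into the plate, so the front looks to -x; z up. It is rigid: press the unit on it with a few newtons only, never 40 N
- lip_top (a point): middle of the inner top edge of the cleat's 4 mm lip, at (-23, 0, 138) mm in the panel frame. The lip slopes outward 25 degrees off vertical: its inner face runs from x = -10 mm at z = 110 mm to this edge. Between it and the plate is the open-topped groove
- groove (a point): a point in the groove at (-8, 0, 122) mm in the panel frame, same axes. Dark steel fillers lie in the groove with tops at z = 122 mm, save for one pocket 58 mm long with its floor at z = 110 mm. The pocket's middle is anywhere within 40 mm either side (y) of this point and is not measured: slide the strip on the fillers until it sinks 12 mm
- stop_rail (a point): middle of the front of the black rubber stop rail low on the panel, 46 mm out of its face, z = 35 to 60 mm; the lower back of the upright hanging unit rests on it
- bench_gauge: bystander: round dial gauge on a steel foot of 72 mm diameter, 166 mm high, without a strip; it may stand on either side. Origin under the foot
- adapter: bystander: stepped steel fitting 40 mm wide, 42 mm high; origin under its middle
- wrench: bystander: steel wrench lying flat; origin under its middle
- collar: bystander: brass ring 38 mm wide, 20 mm high; origin under its middle
- jar: bystander: amber jar 60 mm wide, 75 mm high; origin under its middle
- driver: bystander: screwdriver lying flat; origin under it
Not all that is in view belongs to the job. Leave any yellow look-alike of the gauge alone.

How it is judged:
On the way:
1. the unit is hooked while tipped back: tilt 0.2 to 0.7 rad, strip edge inside the groove (below the top of the lip, behind it), and touching the panel (angle between gauge's own z axis and vertical between 0.2 and 0.7 rad and z of strip_edge in the frame of panel between 0.105 and 0.132 m and x of strip_edge in the frame of panel between -0.02 and 0.002 m and contact force between gauge and panel above 0.3 N), for 0.2 s.
At the end, for the whole second after the job is handed in: the strip edge is down in the pocket behind the lip (within 5 mm of the pocket floor), the unit hangs upright within 0.1 rad and square to the panel within 0.1 rad, at rest and released (z of strip_edge in the frame of panel between 0.105 and 0.1155 m and x of strip_edge in the frame of panel between -0.015 and 0.002 m and angle between gauge's own z axis and vertical below 0.1 rad and angle between the y axis of gauge and the y axis of panel, either way round below 0.1 rad and linear speed of gauge below 0.01 m/s); the robot touches nothing.
It fails at once if the gauge unit presses or knocks on the panel with more than 40 N (contact force between gauge and panel above 40 N).
It fails at once if another thing on the bench is moved by more than 20 mm (distance of any of bench_gauge, adapter, wrench, collar, jar, driver from where it was at the start of the episode above 0.02 m).
It also fails if it takes over 72 s, if anything falls off the work surface, if the arm or the gripper's body presses on something with over 40 N, if the wrist force passes 120 N, or if a joint passes its speed limit or range.

## Working session

There is one attempt and no reset: what is moved stays moved. The work goes in short steps, Python scripts to look and compute and a shell command to move; the robot and the scene stay as the last step left them, time stands still between calls to the robot, and variables do not carry over. Pictures are saved under pics/ and viewed, at most 10 in all, crops included, and the job is handed in when it is done.

```bash
ls; mkdir -p pics; python3 - <<'E'
from station import ctrl, optics
import cv2,numpy as np
o=ctrl.get_obs();print({k:np.round(v,3).tolist() for k,v in o.items()})
np.set_printoptions(precision=3,suppress=True)
for n in("scene","side"):
    im,d=optics.get_image(n);np.savez(f"{n}0.npz",im=im,d=d)
    cv2.imwrite(f"pics/{n}0.png",im[:,:,::-1]);p=optics.camera_params(n);print(n,p["mtx"],p["extrinsics"], (d>0).mean())
print(optics.camera_params("wrist"))
E
```

```text
pics
{'t': 0.0, 'q': [1.065, 0.053, 1.614, 0.0, 1.476, -0.119], 'dq': [-0.002, -0.001, -0.0, -0.001, 0.001, 0.0], 'effort': [0.002, -39.368, -37.018, 0.0, 0.007, -0.0], 'tool_pos': [0.235, 0.578, 0.23], 'tool_rot': [-0.604, -3.082, 0.003], 'contact_force': [0.193, -0.419, 0.659], 'wrist_torque': [-0.036, -0.062, 0.021], 'grip_force': 0.0, 'opening': 0.086}
scene [[481.506   0.    275.819]
 [  0.    481.506 213.532]
 [  0.      0.      1.   ]] [[ 0.192  0.549 -0.813  1.383]
 [ 0.981 -0.118  0.153 -0.077]
 [-0.012 -0.828 -0.561  0.727]
 [ 0.     0.     0.     1.   ]] 0.9962202380952381
side [[464.035   0.    277.292]
 [  0.    464.035 205.739]
 [  0.      0.      1.   ]] [[ 0.981 -0.145  0.127  0.326]
 [-0.191 -0.667  0.72  -0.738]
 [-0.02  -0.731 -0.682  0.91 ]
 [ 0.     0.     0.     1.   ]] 0.9959396258503401
{'mtx': array([[325.192,   0.   , 276.409],
       [  0.   , 325.192, 209.538],
       [  0.   ,   0.   ,   1.   ]]), 'tool_from_camera': array([[-0.   , -0.964, -0.265,  0.068],
       [ 1.   , -0.001,  0.   ,  0.   ],
       [-0.001, -0.265,  0.964, -0.144],
       [ 0.   ,  0.   ,  0.   ,  1.   ]])}
```

View pics/scene0.png

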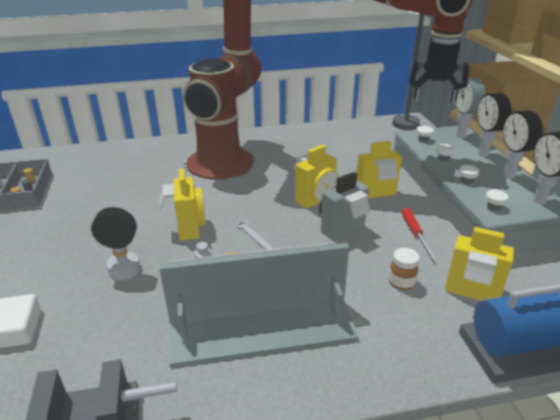

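View pics/side0.png

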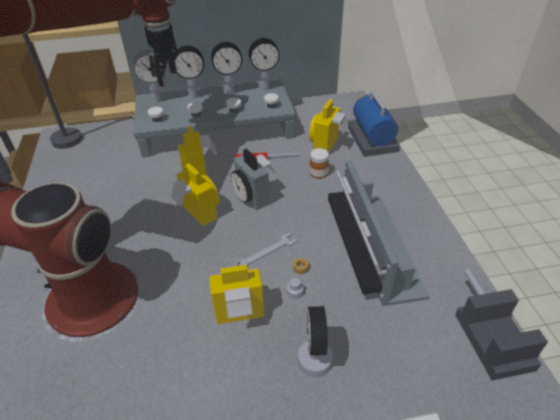

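The grey unit with black lug and dial is at scene (345,210) and side (250,182). The four yellow look-alikes are at scene (187,207), (318,178), (380,172) and (480,265). Only the grey one fits the description. The panel is at scene (255,295) and side (365,235). I'll enlarge to confirm and check the corners.

```bash
cat > h.py <<'E'
import numpy as np,cv2
from station import ctrl,optics
np.set_printoptions(precision=4,suppress=True)
def cloud(n,im,d):
    p=optics.camera_params(n);K=p["mtx"];E=p["extrinsics"]
    v,u=np.mgrid[:d.shape[0],:d.shape[1]]
    c=np.stack([(u-K[0,2])/K[0,0]*d,(v-K[1,2])/K[1,1]*d,d],-1)
    return c@E[:3,:3].T+E[:3,3]
def ray(n,u,v):
    p=optics.camera_params(n);K=p["mtx"];E=p["extrinsics"]
    r=E[:3,:3]@np.array([(u-K[0,2])/K[0,0],(v-K[1,2])/K[1,1],1]);return E[:3,3],r/np.linalg.norm(r)
def tri(a,b):
    A=np.zeros((3,3));y=np.zeros(3)
    for o,r in(a,b):
        P=np.eye(3)-np.outer(r,r);A+=P;y+=P@o
    x=np.linalg.solve(A,y);return x,[np.linalg.norm((np.eye(3)-np.outer(r,r))@(x-o)) for o,r in(a,b)]
E
python3 - <<'E'
from h import *
a=np.load("scene0.npz");b=np.load("side0.npz")
A=cv2.resize(a["im"][160:250,300:400],None,fx=4,fy=4,interpolation=2)
B=cv2.resize(b["im"][130:220,215:290],None,fx=4,fy=4,interpolation=2)
cv2.imwrite("pics/crop.png",np.hstack([A,B])[:,:,::-1])
B=cv2.resize(b["im"][150:310,310:440],None,fx=3.7,fy=3.7,interpolation=2)
cv2.imwrite("pics/crop2.png",B[:,:,::-1])
for n,f,pts in(("scene",a,[(345,183),(340,215),(355,205),(255,260),(255,290),(180,270),(340,260)]),("side",b,[(250,158),(258,185),(243,185),(350,240),(370,230),(365,200)])):
    c=cloud(n,f["im"],f["d"])
    for u,v in pts: print(n,u,v,c[v,u])
E
```

```text
scene 345 183 [0.4392 0.2699 0.1401]
scene 340 215 [0.4704 0.2523 0.0709]
scene 355 205 [0.4836 0.2828 0.1039]
scene 255 260 [0.6852 0.0134 0.1458]
scene 255 290 [0.6873 0.0103 0.0717]
scene 180 270 [ 0.6842 -0.1265  0.145 ]
scene 340 260 [0.6922 0.1794 0.1231]
side 250 158 [0.4304 0.2603 0.1549]
side 258 185 [0.4426 0.2215 0.0897]
side 243 185 [0.4025 0.23   0.0899]
side 350 240 [0.6368 0.0014 0.0581]
side 370 230 [ 0.6702 -0.0305  0.119 ]
side 365 200 [0.675  0.0324 0.1576]
```

View pics/crop.png

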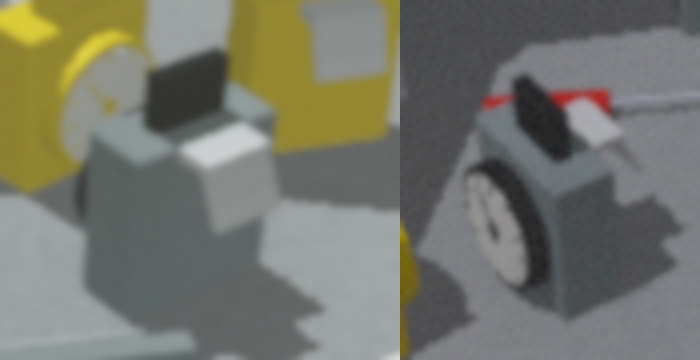

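View pics/crop2.png

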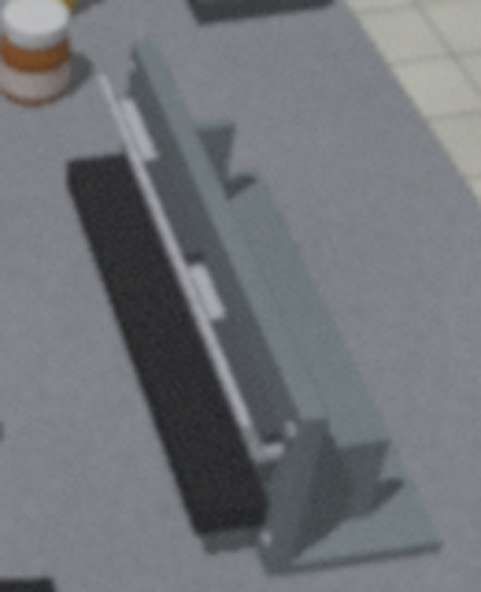

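Crop 1 confirms the target: grey box, black lug, aluminium strip at the back and dial in front. Crop 2 shows the cleat groove with bright, filler-free patches at crop (137,130) and (207,290). Next I'll fit the poses from both views and check the move tool's usage text.

```bash
python3 -m handwheel 2>&1 | tail -5; python3 - <<'E'
from h import *
C={}
for n in("scene","side"):
    f=np.load(n+"0.npz");C[n]=(cloud(n,f["im"],f["d"]),f["im"].astype(int))
# gauge
for n,(u0,u1,v0,v1) in dict(scene=(315,375,168,245),side=(225,282,142,212)).items():
    P,I=C[n];P=P[v0:v1,u0:u1].reshape(-1,3);I=I[v0:v1,u0:u1].reshape(-1,3)
    near=(abs(P[:,0]-.43)<.12)&(abs(P[:,1]-.26)<.12)
    dark=(I.max(1)<70)&near&(P[:,2]>.125)
    L=P[dark];top=L[L[:,2]>.15]
    yel=(I[:,0]-I[:,2]>50)
    bt=P[near&~yel&(abs(P[:,2]-.12)<.004)]
    print(n,"lug n",len(L),"z99",np.percentile(L[:,2],98) if len(L) else 0)
    for nm,Q in(("lugtop",top),("lug",L),("boxtop",bt)):
        if len(Q)>8:
            (c,s,a)=cv2.minAreaRect((Q[:,:2]*1000).astype(np.float32));print(nm,len(Q),np.array(c),np.array(s),a)
# panel
P,I=C["scene"];Q=P[255:335,165:355].reshape(-1,3);Q=Q[(Q[:,2]>.08)&(Q[:,2]<.145)&(Q[:,0]>.66)&(Q[:,0]<.72)]
for _ in range(3):
    m=Q.mean(0);w=np.linalg.svd(Q-m,full_matrices=0)[2][2];Q=Q[abs((Q-m)@w)<.004]
print("back plane",m,w,len(Q),"y range",Q[:,1].min(),Q[:,1].max())
T=P[235:335,155:360].reshape(-1,3);T=T[(T[:,2]>.152)&(T[:,2]<.160)&(T[:,0]>.62)&(T[:,0]<.72)]
print("top",len(T),cv2.minAreaRect((T[:,:2]*1000).astype(np.float32)))
P,I=C["side"];T=P[150:310,310:440].reshape(-1,3)
for nm,k in(("top",(T[:,2]>.150)&(T[:,2]<.160)),("rail",(abs(T[:,2]-.06)<.004)&(T[:,0]<.665)&(T[:,0]>.58)),("face",(T[:,2]>.130)&(T[:,2]<.148)&(T[:,0]>.655))):
    Q=T[k];print(nm,len(Q),cv2.minAreaRect((Q[:,:2]*1000).astype(np.float32)),Q.mean(0))
E
```

```text
invalid input
scene lug n 235 z99 0.15834296070007176
lugtop 74 [437.7014 273.4594] [10.4944 54.4867] 24.812881469726562
lug 235 [438.5176 273.382 ] [12.5159 55.677 ] 18.702436447143555
boxtop 488 [449.1477 276.4836] [ 74.9967 112.2632] 13.490257263183594
side lug n 165 z99 0.1619014292049177
lugtop 72 [431.0548 268.5005] [10.7473 51.0891] 21.217771530151367
lug 165 [429.6506 269.8913] [14.2512 55.5193] 27.813142776489258
boxtop 412 [443.9721 277.1052] [ 77.1246 110.5862] 22.375347137451172
back plane [0.6874 0.0111 0.1127] [-0.9996  0.0284 -0.0002] 4560 y range -0.16264790447160432 0.1948324885564749
top 1011 ((680.8649291992188, 15.554244995117188), (358.0788269042969, 19.646207809448242), 88.37547302246094)
top 830 ((645.1392822265625, -56.59716796875), (482.66064453125, 156.88525390625), 64.50605010986328) [ 0.6698 -0.0164  0.1555]
rail 1615 ((643.662109375, 95.75971984863281), (492.3545837402344, 45.31842041015625), 89.68639373779297) [ 0.644  -0.0039  0.0609]
face 389 ((668.2635498046875, 13.471939086914062), (21.127592086791992, 359.67120361328125), 0.8297836184501648) [ 0.6707 -0.0208  0.139 ]
```

```bash
cat >> h.py <<'E'
PO=np.array([.6714,.016,0]);py=-.0284
PR=np.array([[np.cos(py),-np.sin(py),0],[np.sin(py),np.cos(py),0],[0,0,1]])
E
python3 - <<'E'
from h import *
f=np.load("side0.npz");P=cloud("side",f["im"],f["d"]);I=f["im"].mean(2)
Q=((P-PO)@PR).reshape(-1,3)*1000;I=I.ravel()
k=(Q[:,0]>-19)&(Q[:,0]<0)&(Q[:,2]>104)&(Q[:,2]<136)
for y in range(-165,170,10):
    m=k&(abs(Q[:,1]-y)<5)
    if m.sum(): print(y,m.sum(),"z10/50 %.0f %.0f"%tuple(np.percentile(Q[m,2],[10,50])),"max I %.0f %.0f"%(I[m].max(),np.median(I[m])))
for s,lo,hi in(("lip",133,142),("rail",56,63)):
    m=(Q[:,0]>-60)&(Q[:,0]<-14)&(Q[:,2]>lo)&(Q[:,2]<hi)&(abs(Q[:,1])<150);print(s,m.sum(),np.percentile(Q[m],[2,50,98],axis=0))
f=np.load("scene0.npz");S=cloud("scene",f["im"],f["d"]).reshape(-1,3);I=f["im"].reshape(-1,3).astype(int)
m=(I[:,0]-I[:,2]>60)&(S[:,2]>.1)&(S[:,2]<.18)&(abs(S[:,1]-.26)<.2)&(S[:,0]<.6);print("yellow",[np.round(q,2) for q in S[m][::60]])
# objects between, above 15 mm
f=np.load("side0.npz");I=f["im"].reshape(-1,3).astype(int);Q=P.reshape(-1,3)
m=(I[:,0]-I[:,1]>90)&(abs(Q[:,1]-.35)<.2)&(Q[:,2]<.05);print("driver",Q[m].min(0),Q[m].max(0))
E
```

```text
-165 56 z10/50 107 113 max I 145 114
-155 42 z10/50 109 123 max I 127 83
-145 31 z10/50 121 123 max I 119 83
-135 35 z10/50 114 123 max I 156 84
-125 29 z10/50 121 123 max I 148 84
-115 35 z10/50 120 123 max I 151 84
-105 32 z10/50 120 123 max I 157 83
-95 29 z10/50 116 123 max I 152 85
-85 32 z10/50 121 123 max I 142 84
-75 28 z10/50 116 123 max I 148 84
-65 20 z10/50 109 123 max I 156 91
-55 22 z10/50 108 113 max I 165 138
-45 23 z10/50 109 112 max I 170 152
-35 22 z10/50 110 111 max I 170 149
-25 22 z10/50 109 113 max I 170 152
-15 25 z10/50 109 112 max I 172 147
-5 42 z10/50 110 121 max I 153 83
5 24 z10/50 119 123 max I 143 84
15 27 z10/50 116 124 max I 150 84
25 23 z10/50 121 124 max I 144 84
35 22 z10/50 110 123 max I 155 84
45 22 z10/50 122 124 max I 146 84
55 22 z10/50 121 123 max I 139 84
65 22 z10/50 121 124 max I 148 84
75 23 z10/50 120 123 max I 140 84
85 17 z10/50 108 123 max I 152 94
95 8 z10/50 108 120 max I 148 111
105 17 z10/50 110 112 max I 168 151
115 19 z10/50 108 111 max I 171 151
125 19 z10/50 109 112 max I 167 147
135 16 z10/50 108 111 max I 170 154
145 19 z10
[... 270 characters left out ...]
   60.8854]
 [ -14.6157  140.854    62.8859]]
yellow [array([0.28, 0.42, 0.16]), array([0.29, 0.42, 0.15]), array([0.28, 0.43, 0.14]), array([0.29, 0.42, 0.14]), array([0.27, 0.26, 0.14]), array([0.29, 0.22, 0.15]), array([0.27, 0.39, 0.12]), array([0.29, 0.4 , 0.13]), array([0.29, 0.4 , 0.12]), array([0.29, 0.4 , 0.12]), array([0.29, 0.38, 0.12]), array([0.3 , 0.38, 0.12]), array([0.3 , 0.46, 0.11]), array([0.29, 0.22, 0.12]), array([0.29, 0.24, 0.12]), array([0.3 , 0.25, 0.12]), array([0.28, 0.28, 0.11]), array([0.3 , 0.37, 0.1 ]), array([0.31, 0.21, 0.12]), array([0.28, 0.19, 0.1 ]), array([0.31, 0.25, 0.1 ]), array([0.32, 0.25, 0.1 ])]
driver [0.4098 0.4373 0.016 ] [0.5011 0.453  0.0297]
```

Geometry from two views:
- **Gauge:** lug at about (0.4345, 0.2715), top at z ≈ 0.159, yaw about 22°.
- **Panel:** origin at about (0.6714, 0.016), yaw −1.6°. The lip, rail and face heights match the text.
- **Pocket:** the groove floor drops to z ≈ 111 over panel y ≈ −62 to −7 mm, so its middle is about −34. The gap beyond +100 lies outside the allowed range.

The moves only offer roll about the tool z, so I can't tilt the tool. I'll grip the lug along y so the unit can pivot in the pads, then tip it against the table.

```bash
python3 -m handwheel '[{"roll":-0.11},{"roll":-0.11},{"roll":-0.11},{"roll":-0.11},{"roll":-0.11},{"roll":-0.11},{"roll":-0.11},{},{}]' 85 20
python3 -m handwheel '[{"tx":-5.8,"ty":-29.9},{"tx":-5.8,"ty":-29.9},{"tx":-5.8,"ty":-29.9},{"tx":-5.8,"ty":-29.9},{"tx":-5.8,"ty":-29.9},{"tx":-5.8,"ty":-29.9},{"tx":-5.8,"ty":-29.9},{"tx":-5.8,"ty":-29.9},{"tx":-5.8,"ty":-29.9},{"tx":-5.8,"ty":-29.9},{"tx":-5.8,"ty":-29.9},{"tx":-5.8,"ty":-29.9}]'
python3 -m handwheel '[{},{},{}]'
python3 - <<'E'
from h import *
from scipy.spatial.transform import Rotation as R
o=ctrl.get_obs();im,d=optics.get_image("wrist");cv2.imwrite("pics/w1.png",im[:,:,::-1])
Rm=R.from_rotvec(o["tool_rot"]).as_matrix();print(o["tool_pos"],Rm[:,1],o["q"])
p=optics.camera_params("wrist");K=p["mtx"];T=p["tool_from_camera"]
v,u=np.mgrid[:420,:560];x=(u-K[0,2])/K[0,0];y=(v-K[1,2])/K[1,1];r=np.hypot(x,y)+1e-9
ok=(d>0)&(r<1.4);s=np.tan(np.clip(r,0,1.4))/r*d
W=(np.stack([x*s,y*s,d],-1)@T[:3,:3].T+T[:3,3])@Rm.T+o["tool_pos"]
m=ok&(im.max(2)<75)&(abs(W[...,0]-.4345)<.06)&(abs(W[...,1]-.2715)<.06)&(W[...,2]>.15)&(W[...,2]<.168)
Q=W[m];print(len(Q),Q[:,2].mean(),cv2.minAreaRect((Q[:,:2]*1000).astype(np.float32)))
m=ok&(abs(W[...,0]-.4345)<.09)&(abs(W[...,1]-.2715)<.09)&(abs(W[...,2]-.12)<.005)
Q=W[m];print(len(Q),Q[:,2].mean(),cv2.minAreaRect((Q[:,:2]*1000).astype(np.float32)))
E
```

```text
[0.2355 0.5784 0.2302] [ 0.3772  0.9261 -0.0018] [ 1.065   0.0533  1.6141 -0.      1.476  -0.119 ]
0 nan ((0.0, 0.0), (0.0, 0.0), 0.0)
110 0.11848491052904418 ((406.36767578125, 267.5476379394531), (5.383252143859863, 105.51439666748047), 19.237661361694336)$[0]: bad value
$[0]: bad value
$[0]: bad value
<stdin>:10: RuntimeWarning: Mean of empty slice.
  ret = ret.dtype.type(ret / rcount)
```

View pics/w1.png

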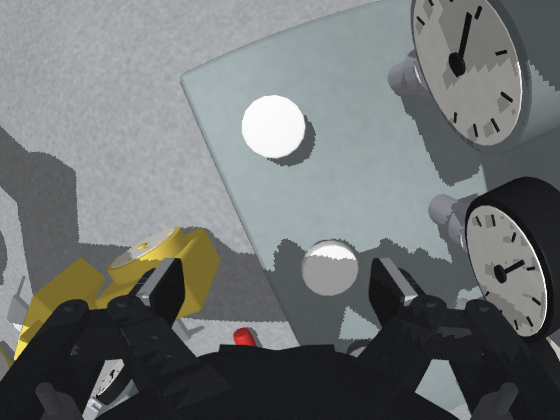

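The calls were refused, so the wrist view still shows the start spot over the gauge stand. Rows probably need all four keys.

```bash
python3 -m handwheel '[{"tx":0,"ty":0,"tz":0,"roll":-0.11},{"tx":0,"ty":0,"tz":0,"roll":-0.11},{"tx":0,"ty":0,"tz":0,"roll":-0.11},{"tx":0,"ty":0,"tz":0,"roll":-0.11},{"tx":0,"ty":0,"tz":0,"roll":-0.11},{"tx":0,"ty":0,"tz":0,"roll":-0.11},{"tx":0,"ty":0,"tz":0,"roll":-0.11}]' 85 20
```

```text
t: 0.73
tool_pos: [0.2356, 0.5786, 0.2308]
tool_rot: [0.607, -3.082, 0.001]
contact_force: [0.6, 0.2, -0.8]
opening: 0.0849
grip_force: 0.0
```

```bash
cat > wr.py <<'E'
from h import *
from scipy.spatial.transform import Rotation as R
def wrist(name=None):
    o=ctrl.get_obs();im,d=optics.get_image("wrist")
    if name: cv2.imwrite(name,im[:,:,::-1])
    Rm=R.from_rotvec(o["tool_rot"]).as_matrix()
    p=optics.camera_params("wrist");K=p["mtx"];T=p["tool_from_camera"]
    v,u=np.mgrid[:420,:560];x=(u-K[0,2])/K[0,0];y=(v-K[1,2])/K[1,1];r=np.hypot(x,y)+1e-9
    s=np.tan(np.clip(r,0,1.4))/r*d
    W=(np.stack([x*s,y*s,d],-1)@T[:3,:3].T+T[:3,3])@Rm.T+o["tool_pos"]
    return o,Rm,im,W,(d>0)&(r<1.4)
E
python3 -m handwheel '[{"tx":-5.8,"ty":-29.9,"tz":0,"roll":0},{"tx":-5.8,"ty":-29.9,"tz":0,"roll":0},{"tx":-5.8,"ty":-29.9,"tz":0,"roll":0},{"tx":-5.8,"ty":-29.9,"tz":0,"roll":0},{"tx":-5.8,"ty":-29.9,"tz":0,"roll":0},{"tx":-5.8,"ty":-29.9,"tz":0,"roll":0},{"tx":-5.8,"ty":-29.9,"tz":0,"roll":0},{"tx":-5.8,"ty":-29.9,"tz":0,"roll":0},{"tx":-5.8,"ty":-29.9,"tz":0,"roll":0},{"tx":-5.8,"ty":-29.9,"tz":0,"roll":0},{"tx":-5.8,"ty":-29.9,"tz":0,"roll":0},{"tx":-5.8,"ty":-29.9,"tz":0,"roll":0}]'
python3 -m handwheel '[{"tx":0,"ty":0,"tz":0,"roll":0},{"tx":0,"ty":0,"tz":0,"roll":0}]'
python3 - <<'E'
from wr import *
o,Rm,im,W,ok=wrist("pics/w2.png");print(o["tool_pos"],Rm[:,1],o["q"])
near=ok&(abs(W[...,0]-.4345)<.09)&(abs(W[...,1]-.2715)<.09)
for lo,hi,dk in((.15,.168,1),(.115,.125,0)):
    m=near&(W[...,2]>lo)&(W[...,2]<hi)
    if dk: m&=(im.max(2)<90)
    v,u=np.nonzero(m);Q=W[m];print(len(Q),u.mean(),v.mean(),Q[:,2].mean(),cv2.minAreaRect((Q[:,:2]*1000).astype(np.float32)))
E
```

```text
t: 1.73
tool_pos: [0.4348, 0.2706, 0.231]
tool_rot: [0.598, -3.084, 0.0]
contact_force: [0.2, 0.1, -0.0]
opening: 0.0848
grip_force: 0.0
t: 1.9
tool_pos: [0.4349, 0.271, 0.231]
tool_rot: [0.593, -3.084, -0.0]
contact_force: [0.7, -0.1, -0.8]
opening: 0.085
grip_force: 0.0
[0.4349 0.271  0.231 ] [-0.3711  0.9286  0.0003] [ 0.4117 -0.2205  1.8704  0.0003  1.4923 -1.5393]
1758 281.94994311717863 215.7622298065984 0.15922362294110148 ((430.425537109375, 274.4702453613281), (14.569941520690918, 56.291683197021484), 22.61309814453125)
7273 281.02832393785235 209.41097208854669 0.12088824562607124 ((442.19757080078125, 279.6510009765625), (76.16571807861328, 110.1891860961914), 22.406145095825195)
```

View pics/w2.png

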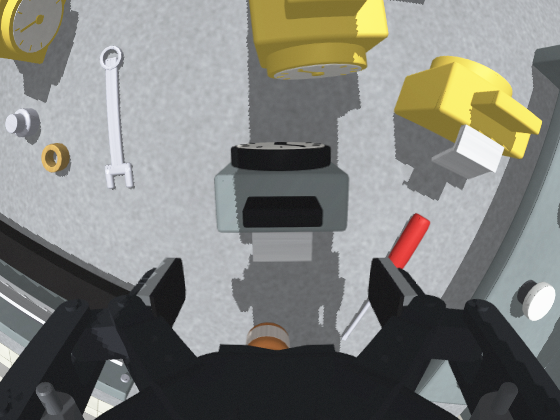

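The wrist view is centred on the grey unit: lug at pixel (282,216), measured at (430.5, 274.6, top 159) mm with yaw 22.5°. The fingers are clear of everything, so I'll descend and grip lightly.

```bash
python3 -m handwheel '[{"tx":2.8,"ty":5,"tz":10,"roll":-0.012},{"tx":0,"ty":0,"tz":15,"roll":0},{"tx":0,"ty":0,"tz":15,"roll":0},{"tx":0,"ty":0,"tz":15,"roll":0},{"tx":0,"ty":0,"tz":15,"roll":0},{"tx":0,"ty":0,"tz":14,"roll":0},{"tx":0,"ty":0,"tz":12,"roll":0},{"tx":0,"ty":0,"tz":9,"roll":0},{"tx":0,"ty":0,"tz":4,"roll":0},{"tx":0,"ty":0,"tz":0,"roll":0},{"tx":0,"ty":0,"tz":0,"roll":0}]'
python3 -m handwheel '[{"tx":0,"ty":0,"tz":0,"roll":0},{"tx":0,"ty":0,"tz":0,"roll":0},{"tx":0,"ty":0,"tz":0,"roll":0},{"tx":0,"ty":0,"tz":0,"roll":0},{"tx":0,"ty":0,"tz":0,"roll":0},{"tx":0,"ty":0,"tz":0,"roll":0},{"tx":0,"ty":0,"tz":0,"roll":0},{"tx":0,"ty":0,"tz":0,"roll":0}]' 40 20
```

```text
t: 2.87
tool_pos: [0.4301, 0.276, 0.1226]
tool_rot: [-0.617, 3.08, 0.0]
contact_force: [0.9, -0.4, 1.3]
opening: 0.0849
grip_force: 0.0
t: 3.53
tool_pos: [0.4308, 0.2757, 0.1234]
tool_rot: [-0.616, 3.079, -0.0]
contact_force: [1.3, -2.1, 5.8]
opening: 0.0555
grip_force: 29.0
```

```bash
python3 -m handwheel '[{"tx":-5,"ty":0,"tz":-0.6,"roll":0},{"tx":-5,"ty":0,"tz":-0.4,"roll":0},{"tx":-5,"ty":0,"tz":-0.4,"roll":0},{"tx":-5,"ty":0,"tz":-0.2,"roll":0},{"tx":-5,"ty":0,"tz":0,"roll":0},{"tx":0,"ty":0,"tz":0,"roll":0}]'
python3 - <<'E'
from h import *
im,d=optics.get_image("side");P=cloud("side",im,d)
cv2.imwrite("pics/s1.png",cv2.resize(im[100:230,190:320],None,fx=4,fy=4)[:,:,::-1])
E
```

```text
t: 4.03
tool_pos: [0.4537, 0.2852, 0.1243]
tool_rot: [0.617, -3.08, 0.001]
contact_force: [-0.9, -2.3, 5.3]
opening: 0.0553
grip_force: 29.2
```

View pics/s1.png

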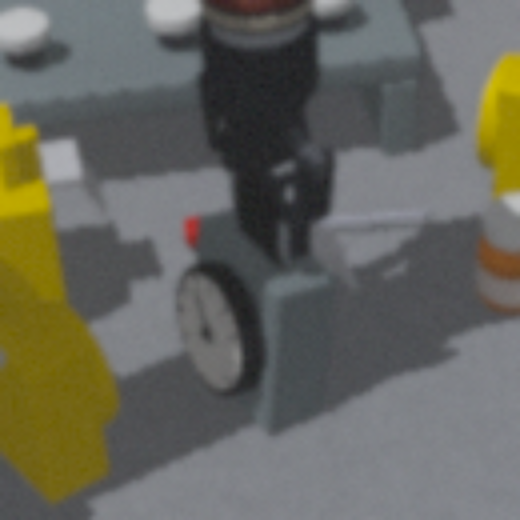

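The unit is tipping: its side edge now leans back, from crop (270,285) to (265,430). I'll keep going along the arc and measure the tilt from the box's top plane.

```bash
python3 -m handwheel '[{"tx":-5,"ty":0,"tz":0,"roll":0},{"tx":-5,"ty":0,"tz":0.3,"roll":0},{"tx":-5,"ty":0,"tz":0.5,"roll":0},{"tx":-5,"ty":0,"tz":0.6,"roll":0},{"tx":-5,"ty":0,"tz":0.8,"roll":0},{"tx":-4,"ty":0,"tz":0.8,"roll":0},{"tx":0,"ty":0,"tz":0,"roll":0}]'
cat >> wr.py <<'E'
def tilt():
    """side camera: dial face plane -> tilt of gauge x axis, for a unit near the tool"""
    o=ctrl.get_obs();im,d=optics.get_image("side");P=cloud("side",im,d);tp=o["tool_pos"]
    Rm=R.from_rotvec(o["tool_rot"]).as_matrix();L=(P-tp)@Rm   # tool coords: x=-gauge x, z down
    g=(L[...,0]>-60)&(L[...,0]<140)&(abs(L[...,1])<70)&(L[...,2]>0)&(L[...,2]<130)&(d>0)
    n,ok=cv2.connectedComponents(((im.min(2)>125)&g&(L[...,0]>15)).astype(np.uint8)),0
    lab=n[1];s=np.bincount(lab.ravel());s[0]=0;Q=L[lab==s.argmax()]
    for _ in range(4):
        m=Q.mean(0);w=np.linalg.svd(Q-m,full_matrices=0)[2][2];Q=Q[abs((Q-m)@w)<.005]
    w*=np.sign(w[0]);return len(Q),m,w,np.degrees(np.arctan2(-w[2],w[0]))
E
python3 -c "
from wr import *
print(tilt())"
```

```text
t: 4.67
tool_pos: [0.4805, 0.2965, 0.1214]
tool_rot: [-0.617, 3.08, -0.001]
contact_force: [-0.4, -2.4, 5.3]
opening: 0.0554
grip_force: 30.0
(4889, array([-0.0628, -0.2204,  0.1454]), array([0.3147, 0.085 , 0.9454]), np.float64(-71.58606863342044))
```

```bash
python3 - <<'E'
from wr import *
o=ctrl.get_obs();im,d=optics.get_image("side");P=cloud("side",im,d)
Rm=R.from_rotvec(o["tool_rot"]).as_matrix();print(Rm)
L=(P-o["tool_pos"])@Rm
K=optics.camera_params("side")
g=(L[...,0]>-60)&(L[...,0]<140)&(abs(L[...,1])<70)&(L[...,2]>0)&(L[...,2]<130/1000)
v,u=np.nonzero(g);print(g.sum(),u.min(),u.max(),v.min(),v.max())
g2=g&(im.min(2)>105)&(L[...,0]>.015)&(L[...,0]<.14);v,u=np.nonzero(g2);print(g2.sum(),u.mean() if len(u) else 0,v.mean() if len(u) else 0)
cv2.imwrite("pics/s2.png",cv2.resize(im[100:230,190:320],None,fx=4,fy=4)[:,:,::-1])
E
sed -i 's/>-60)/>-.06)/;s/<140)/<.14)/;s/<70)/<.07)/;s/<130)/<.13)/;s/>125/>105/' wr.py; python3 -c "
from wr import *
print(tilt())"
```

```text
[[-0.9229 -0.3851  0.0009]
 [-0.3851  0.9229 -0.0002]
 [-0.0008 -0.0005 -1.    ]]
135975 0 559 0 419
15266 339.47098126555744 297.98152757762347
(4875, array([-0.0663, -0.2188,  0.1463]), array([0.3149, 0.0842, 0.9454]), np.float64(-71.57470365044237))
```

View pics/s2.png

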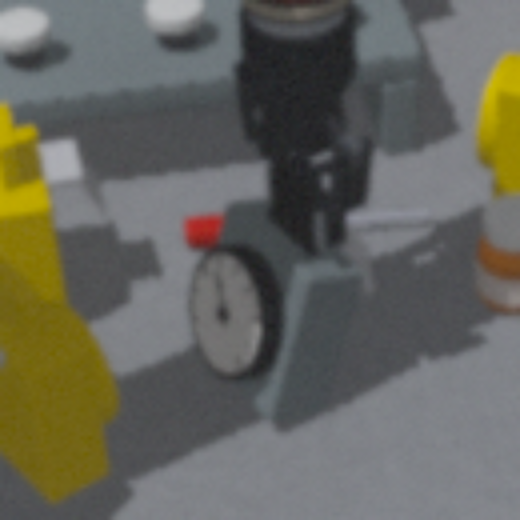

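The tilt is now clearly about 20°: the dial is at crop (228,313) and the side edge leans strongly back. The clamp held. I'll fix the tilt meter using the dial's pixel values.

```bash
sed -i '/^def tilt/,$d' wr.py; cat >> wr.py <<'E'
def tilt():
    """side camera: plane of the -y side... dial face -> tilt (deg) of gauge, in tool coords"""
    o=ctrl.get_obs();im,d=optics.get_image("side");P=cloud("side",im,d)
    Rm=R.from_rotvec(o["tool_rot"]).as_matrix();L=(P-o["tool_pos"])@Rm
    g=(L[...,0]>.01)&(L[...,0]<.14)&(abs(L[...,1])<.045)&(L[...,2]>.01)&(L[...,2]<.115)&(im.max(2)>75)&(np.ptp(im.astype(int),axis=2)<40)
    Q=L[g];b=0
    rng=np.random.default_rng(0)
    for _ in range(300):
        a=Q[rng.choice(len(Q),3)];w=np.cross(a[1]-a[0],a[2]-a[0]);w/=np.linalg.norm(w)+1e-12
        k=abs((Q-a[0])@w)<.003
        if k.sum()>b and abs(w[0])>.6: b=k.sum();best=k
    Q=Q[best];m=Q.mean(0);w=np.linalg.svd(Q-m,full_matrices=0)[2][2];w*=np.sign(w[0])
    return len(Q),m,w,np.degrees(np.arctan2(w[2],w[0])),im,L
E
python3 -c "
from wr import *
r=tilt();print(r[:4]);print(r[4][178,247],r[5][178,247])"
```

```text
(374, array([ 0.0711, -0.0001,  0.0438]), array([ 0.9463,  0.0007, -0.3232]), np.float64(-18.856587476053562))
[95 93 92] [ 0.0678 -0.002   0.0407]
```

Tilt measures 18.9°. I'll firm the grip, lift, and check that the tilt holds.

```bash
python3 -m handwheel '[{"tx":0,"ty":0,"tz":0,"roll":0},{"tx":0,"ty":0,"tz":0,"roll":0},{"tx":0,"ty":0,"tz":-4,"roll":0},{"tx":0,"ty":0,"tz":-8,"roll":0},{"tx":0,"ty":0,"tz":-14,"roll":0},{"tx":0,"ty":0,"tz":-16,"roll":0},{"tx":0,"ty":0,"tz":-16,"roll":0},{"tx":0,"ty":0,"tz":-16,"roll":0},{"tx":0,"ty":0,"tz":-16,"roll":0},{"tx":0,"ty":0,"tz":-12,"roll":0},{"tx":0,"ty":0,"tz":-6,"roll":0},{"tx":0,"ty":0,"tz":0,"roll":0}]' 40 60
python3 -c "
from wr import *
r=tilt();print(r[:4])"
```

```text
t: 5.87
tool_pos: [0.4805, 0.2969, 0.231]
tool_rot: [-0.616, 3.077, 0.001]
contact_force: [-0.1, 0.2, -4.6]
opening: 0.0547
grip_force: 64.4
(417, array([ 0.0711, -0.0001,  0.0444]), array([ 0.9493,  0.0011, -0.3145]), np.float64(-18.328343945349094))
```

```bash
python3 -m handwheel '[{"tx":0,"ty":0,"tz":0,"roll":0.04},{"tx":0,"ty":0,"tz":0,"roll":0.085},{"tx":0,"ty":0,"tz":0,"roll":0.086},{"tx":0,"ty":0,"tz":0,"roll":0.086},{"tx":0,"ty":0,"tz":0,"roll":0.086},{"tx":0,"ty":0,"tz":0,"roll":0.04},{"tx":0,"ty":0,"tz":0,"roll":0}]'
python3 -m handwheel '[{"tx":-6,"ty":-10,"tz":0,"roll":0},{"tx":-12,"ty":-20,"tz":0,"roll":0},{"tx":-14,"ty":-23,"tz":0,"roll":0},{"tx":-15,"ty":-25,"tz":0,"roll":0},{"tx":-15,"ty":-25,"tz":0,"roll":0},{"tx":-15,"ty":-25,"tz":0,"roll":0},{"tx":-15,"ty":-25,"tz":0,"roll":0},{"tx":-15,"ty":-25,"tz":0,"roll":0},{"tx":-15,"ty":-25,"tz":0,"roll":0},{"tx":-14,"ty":-23,"tz":0,"roll":0},{"tx":-12,"ty":-16,"tz":0,"roll":0},{"tx":-6,"ty":-8,"tz":0,"roll":0}]'
python3 -m handwheel '[{"tx":0,"ty":0,"tz":0,"roll":0},{"tx":0,"ty":0,"tz":0,"roll":0}]'
python3 - <<'E'
from wr import *
o,Rm,im,W,ok=wrist("pics/w3.png")
print("tcp in panel",(o["tool_pos"]-PO)@PR*1000,"yaw y in panel",np.degrees(np.arctan2(-(Rm[:,1]@PR)[0],(Rm[:,1]@PR)[1])))
r=tilt();print(r[:4])
Q=(W-PO)@PR*1000
# panel as the wrist sees it: top face z~155
m=ok&(abs(Q[...,2]-155)<4)&(abs(Q[...,0]-8)<30)&(abs(Q[...,1])<200)
q=Q[m];print(len(q),q[:,2].mean(),cv2.minAreaRect(q[:,:2].astype(np.float32)))
m=ok&(abs(Q[...,0]+12)<8)&(Q[...,2]>100)&(Q[...,2]<132);q=Q[m]
for y in range(-140,150,10):
    k=abs(q[:,1]-y)<5
    if k.sum()>5: print(y,k.sum(),np.median(q[k],0))
E
```

```text
t: 6.5
tool_pos: [0.479, 0.2961, 0.227]
tool_rot: [-0.045, -3.139, 0.002]
contact_force: [-0.5, -1.0, -4.3]
opening: 0.0549
grip_force: 64.3
t: 7.5
tool_pos: [0.6276, 0.0391, 0.228]
tool_rot: [-0.046, -3.14, 0.002]
contact_force: [-1.0, 1.6, -4.4]
opening: 0.0553
grip_force: 64.9
t: 7.67
tool_pos: [0.6264, 0.0422, 0.2282]
tool_rot: [-0.044, -3.14, -0.001]
contact_force: [-0.4, 0.4, -4.5]
opening: 0.0552
grip_force: 64.9
tcp in panel [-45.7129  24.957  228.2233] yaw y in panel 0.01798717482335392
(427, array([ 0.071 , -0.0019,  0.0429]), array([ 0.9468, -0.0059, -0.3216]), np.float64(-18.762353900390085))
3610 155.57503472514375 ((5.701376914978027, -0.088226318359375), (17.055572509765625, 359.1947021484375), 0.16551940143108368)
-140 131 [ -11.7327 -140.0246  122.874 ]
-130 143 [ -11.861  -129.7208  122.9927]
-120 150 [ -12.0757 -119.7798  122.8939]
-110 159 [ -11.5033 -110.1753  122.8482]
-100 152 [-11.3649 -99.9699 123.0413]
-90 167 [-11.7158 -90.1104 122.9551]
-80 175 [-12.2007 -79.9482 123.0319]
-70 136 [-10.4482 -70.5988 123.0057]
120 27 [ -8.2525 123.3229 111.3002]
130 110 [ -9.2313 129.9654 111.1997]
140 116 [ -9.699  139.6929 111.1198]
```

View pics/w3.png

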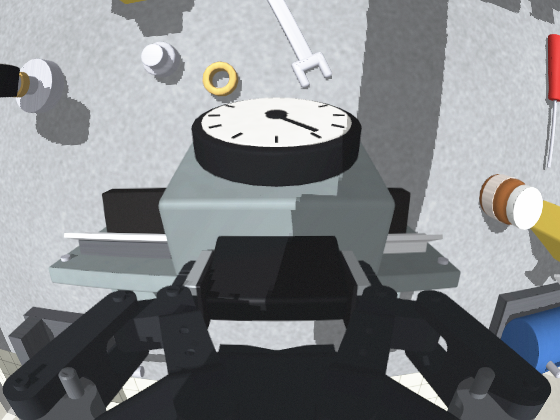

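The wrist view shows the tipped unit above the panel, with the lip at row 237 and the groove on both sides. It puts the panel face 2 mm nearer, so TCP x is about −43.5 in the panel frame. I'll check the strip edge against the panel with the scene camera.

```bash
python3 - <<'E'
from wr import *
im,d=optics.get_image("scene");P=(cloud("scene",im,d)-PO)@PR*1000
t=P[(abs(P[...,2]-155)<3)&(abs(P[...,0]-8)<30)&(abs(P[...,1])<190)];print("top",cv2.minAreaRect(t[:,:2].astype(np.float32)))
m=(P[...,0]>-35)&(P[...,0]<25)&(abs(P[...,1]-25)<40)&(P[...,2]>158)&(P[...,2]<215)&(im.min(2)>110)
q=P[m];v,u=np.nonzero(m);print(len(q),u.min(),u.max(),v.min(),v.max())
for z in range(158,214,4):
    k=abs(q[:,2]-z)<2
    if k.sum()>3: print(z,k.sum(),np.median(q[k,0]),q[k,1].min(),q[k,1].max())
E
```

```text
top ((9.40082836151123, -0.1582183837890625), (358.52874755859375, 18.882768630981445), 89.85057067871094)
634 253 281 213 243
170 39 -7.305884111846168 1.527843851971273 51.55977482203575
174 41 -7.374254340734381 1.6853215989328152 51.59029822072041
178 53 -7.684248989694614 1.7109509420795594 51.34565875105141
182 38 -8.712699940848285 1.6930380397684088 49.913443196387014
186 58 -8.532524132499415 1.725292135214611 50.16275171358384
190 37 -9.077578976641329 2.246511939064995 50.177500623322935
194 54 -9.332689324836263 2.1974023153959616 49.92664335622096
198 49 -10.037955516086361 2.4952590691405376 50.36623069374499
202 51 -10.25091174884848 1.701296979937024 50.23047543095683
206 33 -9.176073419266729 1.3658062346355 50.15421022720321
210 74 -9.87780739323627 1.3513701948140486 54.496057495727065
```

Strip back face at x ≈ −8.7, y centre ≈ 26, lower edge at z ≈ 168.5, so it clears the lip. I'll shift 3 mm towards the plate and descend, slowly near the fillers.

```bash
python3 -m handwheel '[{"tx":-1.5,"ty":0,"tz":4,"roll":0},{"tx":-1.5,"ty":0,"tz":6,"roll":0},{"tx":0,"ty":0,"tz":6,"roll":0},{"tx":0,"ty":0,"tz":6,"roll":0},{"tx":0,"ty":0,"tz":6,"roll":0},{"tx":0,"ty":0,"tz":5,"roll":0},{"tx":0,"ty":0,"tz":4,"roll":0},{"tx":0,"ty":0,"tz":3,"roll":0},{"tx":0,"ty":0,"tz":2,"roll":0},{"tx":0,"ty":0,"tz":0,"roll":0},{"tx":0,"ty":0,"tz":0,"roll":0}]'
python3 -m handwheel '[{"tx":0,"ty":0,"tz":1,"roll":0},{"tx":0,"ty":0,"tz":1,"roll":0},{"tx":0,"ty":0,"tz":0.5,"roll":0},{"tx":0,"ty":0,"tz":0,"roll":0}]'
```

```text
t: 8.73
tool_pos: [0.6299, 0.0421, 0.187]
tool_rot: [0.044, 3.141, -0.0]
contact_force: [0.4, -0.2, -4.1]
opening: 0.0553
grip_force: 65.0
t: 9.07
tool_pos: [0.6298, 0.0422, 0.1843]
tool_rot: [-0.044, -3.141, -0.0]
contact_force: [0.1, -0.7, -4.6]
opening: 0.0549
grip_force: 65.0
```

Now 1 mm steps until contact.

```bash
python3 -m handwheel '[{"tx":0,"ty":0,"tz":0.8,"roll":0},{"tx":0,"ty":0,"tz":0.7,"roll":0},{"tx":0,"ty":0,"tz":0,"roll":0}]'
python3 -m handwheel '[{"tx":0,"ty":0,"tz":0.5,"roll":0},{"tx":0,"ty":0,"tz":0.5,"roll":0},{"tx":0,"ty":0,"tz":0,"roll":0}]'
```

```text
t: 9.32
tool_pos: [0.6297, 0.0422, 0.1827]
tool_rot: [-0.044, -3.141, 0.0]
contact_force: [0.4, -0.4, -4.3]
opening: 0.0553
grip_force: 65.0
t: 9.57
tool_pos: [0.6298, 0.0422, 0.1818]
tool_rot: [-0.044, -3.141, 0.0]
contact_force: [-0.2, 0.2, -4.2]
opening: 0.0556
grip_force: 65.0
```

```bash
python3 -m handwheel '[{"tx":0,"ty":0,"tz":0.5,"roll":0},{"tx":0,"ty":0,"tz":0.5,"roll":0},{"tx":0,"ty":0,"tz":0,"roll":0}]'
python3 -m handwheel '[{"tx":0,"ty":0,"tz":0.5,"roll":0},{"tx":0,"ty":0,"tz":0.5,"roll":0},{"tx":0,"ty":0,"tz":0,"roll":0}]'
```

```text
t: 9.82
tool_pos: [0.6298, 0.0422, 0.1808]
tool_rot: [-0.044, -3.141, -0.0]
contact_force: [-0.1, 0.6, -4.0]
opening: 0.055
grip_force: 65.0
t: 10.07
tool_pos: [0.63, 0.0422, 0.1806]
tool_rot: [0.044, 3.141, -0.0]
contact_force: [-1.2, -0.3, -0.9]
opening: 0.0551
grip_force: 65.3
```

Contact at TCP z ≈ 0.1806, carrying about 3.5 N, tilt about 19°. I'll hold briefly, then slide towards −y.

```bash
python3 -m handwheel '[{"tx":0,"ty":0,"tz":0,"roll":0},{"tx":0,"ty":0,"tz":0,"roll":0},{"tx":0,"ty":0,"tz":0,"roll":0},{"tx":0,"ty":0,"tz":0,"roll":0},{"tx":0,"ty":-2,"tz":0,"roll":0},{"tx":0,"ty":-4,"tz":0,"roll":0},{"tx":0,"ty":-4,"tz":0,"roll":0},{"tx":0,"ty":-4,"tz":0,"roll":0},{"tx":0,"ty":-4,"tz":0,"roll":0},{"tx":0,"ty":-2,"tz":0,"roll":0},{"tx":0,"ty":0,"tz":0,"roll":0}]'
python3 -m handwheel '[{"tx":0,"ty":-2,"tz":0,"roll":0},{"tx":0,"ty":-4,"tz":0,"roll":0},{"tx":0,"ty":-4,"tz":0,"roll":0},{"tx":0,"ty":-4,"tz":0,"roll":0},{"tx":0,"ty":-4,"tz":0,"roll":0},{"tx":0,"ty":-2,"tz":0,"roll":0},{"tx":0,"ty":0,"tz":0,"roll":0}]'
python3 -m handwheel '[{"tx":0,"ty":-2,"tz":0,"roll":0},{"tx":0,"ty":-4,"tz":0,"roll":0},{"tx":0,"ty":-4,"tz":0,"roll":0},{"tx":0,"ty":0,"tz":0,"roll":0}]'
python3 -c "
from wr import *
o=ctrl.get_obs();print((o['tool_pos']-PO)@PR*1000);print(tilt()[:4])"
```

```text
t: 10.98
tool_pos: [0.6296, 0.0214, 0.1804]
tool_rot: [0.045, 3.14, -0.001]
contact_force: [0.1, 0.6, 2.3]
opening: 0.0551
grip_force: 65.6
t: 11.57
tool_pos: [0.6289, 0.0014, 0.1802]
tool_rot: [0.045, 3.141, -0.001]
contact_force: [-0.0, 0.9, 3.0]
opening: 0.0551
grip_force: 65.8
t: 11.9
tool_pos: [0.6285, -0.0089, 0.1801]
tool_rot: [0.045, 3.141, -0.002]
contact_force: [0.0, 1.3, 4.5]
opening: 0.055
grip_force: 65.9
[-42.156  -26.0708 180.1   ]
(450, array([ 0.0709, -0.0013,  0.0438]), array([ 0.948 , -0.0058, -0.3183]), np.float64(-18.563271056114115))
```

```bash
python3 -m handwheel '[{"tx":0,"ty":-1.5,"tz":0,"roll":0},{"tx":0,"ty":-1.5,"tz":0,"roll":0},{"tx":0,"ty":0,"tz":0,"roll":0}]'
python3 -m handwheel '[{"tx":0,"ty":-1.5,"tz":0,"roll":0},{"tx":0,"ty":-1,"tz":0,"roll":0},{"tx":0,"ty":0,"tz":0,"roll":0}]'
python3 -m handwheel '[{"tx":0,"ty":-1.5,"tz":0,"roll":0},{"tx":0,"ty":-1,"tz":0,"roll":0},{"tx":0,"ty":0,"tz":0,"roll":0}]'
```

```text
t: 12.2
tool_pos: [0.6284, -0.011, 0.18]
tool_rot: [0.044, 3.141, -0.0]
contact_force: [0.8, 1.6, 3.5]
opening: 0.0554
grip_force: 65.9
t: 12.45
tool_pos: [0.6283, -0.0136, 0.1799]
tool_rot: [-0.044, -3.141, 0.001]
contact_force: [0.4, 1.8, 3.8]
opening: 0.0552
grip_force: 65.9
t: 12.7
tool_pos: [0.6269, -0.0168, 0.1781]
tool_rot: [-0.044, -3.137, 0.003]
contact_force: [0.2, -0.1, -4.2]
opening: 0.0554
grip_force: 65.0
```

The support force vanished at panel y ≈ −33, matching the camera. I'll move 2 mm more to centre it, then lower gently.

```bash
python3 -m handwheel '[{"tx":0,"ty":-2,"tz":0,"roll":0},{"tx":0,"ty":0,"tz":1,"roll":0},{"tx":0,"ty":0,"tz":1,"roll":0},{"tx":0,"ty":0,"tz":1,"roll":0},{"tx":0,"ty":0,"tz":0,"roll":0}]'
python3 -m handwheel '[{"tx":0,"ty":0,"tz":1,"roll":0},{"tx":0,"ty":0,"tz":1,"roll":0},{"tx":0,"ty":0,"tz":1,"roll":0},{"tx":0,"ty":0,"tz":0,"roll":0}]'
```

```text
t: 13.12
tool_pos: [0.6276, -0.0179, 0.1759]
tool_rot: [-0.044, -3.139, 0.0]
contact_force: [0.2, 0.1, -4.0]
opening: 0.0551
grip_force: 65.0
t: 13.45
tool_pos: [0.628, -0.0178, 0.1736]
tool_rot: [-0.044, -3.141, 0.0]
contact_force: [-0.3, -0.5, -4.0]
opening: 0.0551
grip_force: 65.0
```

```bash
python3 -m handwheel '[{"tx":0,"ty":0,"tz":1,"roll":0},{"tx":0,"ty":0,"tz":1,"roll":0},{"tx":0,"ty":0,"tz":1,"roll":0},{"tx":0,"ty":0,"tz":0,"roll":0}]'
python3 -m handwheel '[{"tx":0,"ty":0,"tz":0.7,"roll":0},{"tx":0,"ty":0,"tz":0.7,"roll":0},{"tx":0,"ty":0,"tz":0,"roll":0}]'
python3 -m handwheel '[{"tx":0,"ty":0,"tz":0.5,"roll":0},{"tx":0,"ty":0,"tz":0.5,"roll":0},{"tx":0,"ty":0,"tz":0,"roll":0}]'
python3 -c "
from wr import *
o=ctrl.get_obs();print((o['tool_pos']-PO)@PR*1000);print(tilt()[:4])"
```

```text
t: 13.78
tool_pos: [0.628, -0.0178, 0.1706]
tool_rot: [-0.044, -3.141, -0.0]
contact_force: [-0.1, -0.2, -4.5]
opening: 0.0552
grip_force: 65.0
t: 14.03
tool_pos: [0.6281, -0.0178, 0.1693]
tool_rot: [-0.044, -3.141, 0.0]
contact_force: [-0.1, -0.7, -4.1]
opening: 0.0549
grip_force: 65.0
t: 14.28
tool_pos: [0.6282, -0.0178, 0.1686]
tool_rot: [0.044, 3.141, -0.0]
contact_force: [0.0, -0.7, -4.2]
opening: 0.0551
grip_force: 65.2
[-42.1955 -35.0378 168.6355]
(459, array([ 0.0712, -0.0018,  0.0436]), array([ 0.9466, -0.0048, -0.3222]), np.float64(-18.798904533571633))
```

The strip is in the pocket, just above the floor. I'll reduce the grip so the lug can pivot in the pads, and begin the arc to upright.

```bash
python3 -m handwheel '[{"tx":0,"ty":0,"tz":0,"roll":0},{"tx":0,"ty":0,"tz":0,"roll":0},{"tx":0,"ty":0,"tz":0,"roll":0},{"tx":0,"ty":0,"tz":0,"roll":0}]' 40 20
python3 -m handwheel '[{"tx":1.9,"ty":0,"tz":0.8,"roll":0},{"tx":1.9,"ty":0,"tz":0.8,"roll":0},{"tx":1.8,"ty":0,"tz":0.8,"roll":0},{"tx":0,"ty":0,"tz":0,"roll":0}]'
python3 -c "
from wr import *
o=ctrl.get_obs();print((o['tool_pos']-PO)@PR*1000);print(tilt()[:4])"
```

```text
t: 14.67
tool_pos: [0.6282, -0.0178, 0.1686]
tool_rot: [0.044, 3.141, -0.0]
contact_force: [0.3, -0.4, -3.8]
opening: 0.0552
grip_force: 65.2
t: 15.0
tool_pos: [0.6238, -0.0178, 0.1679]
tool_rot: [0.044, 3.137, -0.001]
contact_force: [3.4, 0.6, 1.5]
opening: 0.0547
grip_force: 65.7
[-46.6205 -35.1487 167.8832]
(442, array([ 0.07  , -0.0022,  0.044 ]), array([ 0.9511, -0.0027, -0.3088]), np.float64(-17.985547982333294))
```

```bash
python3 -m handwheel '[{"tx":0,"ty":0,"tz":0,"roll":0},{"tx":0,"ty":0,"tz":0,"roll":0},{"tx":0,"ty":0,"tz":0,"roll":0}]' 54 20
python3 -c "
from wr import *
print(tilt()[:4])"
```

```text
t: 15.3
tool_pos: [0.6237, -0.0178, 0.1678]
tool_rot: [0.044, 3.138, -0.001]
contact_force: [2.7, -0.4, 5.5]
opening: 0.0546
grip_force: 66.0
(443, array([ 0.0698, -0.0021,  0.044 ]), array([ 0.9516, -0.0066, -0.3072]), np.float64(-17.891376586443446))
```

```bash
python3 -m handwheel '[{"tx":0,"ty":0,"tz":0,"roll":0},{"tx":0,"ty":0,"tz":0,"roll":0},{"tx":0,"ty":0,"tz":0,"roll":0}]' 55.5 20
python3 -c "
from wr import *
print(tilt()[:4])"
```

```text
t: 15.6
tool_pos: [0.6214, -0.0177, 0.1664]
tool_rot: [-0.043, -3.138, 0.001]
contact_force: [-2.6, -1.4, 6.5]
opening: 0.056
grip_force: 30.9
(437, array([ 0.0673, -0.0015,  0.0457]), array([ 0.961 , -0.0022, -0.2766]), np.float64(-16.055025389655732))
```

Grip dropped to 31 N and the unit is pivoting (16°). Continuing the arc.

```bash
python3 -m handwheel '[{"tx":2.2,"ty":0,"tz":1,"roll":0},{"tx":2.2,"ty":0,"tz":1,"roll":0},{"tx":0,"ty":0,"tz":0,"roll":0}]'
python3 -m handwheel '[{"tx":2.1,"ty":0,"tz":1,"roll":0},{"tx":2.1,"ty":0,"tz":1.2,"roll":0},{"tx":0,"ty":0,"tz":0,"roll":0}]'
python3 -c "
from wr import *
o=ctrl.get_obs();print((o['tool_pos']-PO)@PR*1000);print(tilt()[:4])"
```

```text
t: 15.9
tool_pos: [0.6165, -0.0175, 0.1635]
tool_rot: [-0.043, -3.137, 0.0]
contact_force: [-3.6, -0.7, 5.6]
opening: 0.0556
grip_force: 31.0
t: 16.15
tool_pos: [0.6127, -0.0174, 0.1611]
tool_rot: [-0.044, -3.138, 0.0]
contact_force: [-2.8, 0.0, 3.7]
opening: 0.0557
grip_force: 30.9
[-57.7097 -35.0321 161.0592]
(359, array([ 0.0587, -0.0026,  0.05  ]), array([ 0.9864, -0.0061, -0.1641]), np.float64(-9.447970287863594))
```

```bash
python3 -m handwheel '[{"tx":2,"ty":0,"tz":1.3,"roll":0},{"tx":2,"ty":0,"tz":1.4,"roll":0},{"tx":0,"ty":0,"tz":0,"roll":0}]'
python3 -m handwheel '[{"tx":2,"ty":0,"tz":1.5,"roll":0},{"tx":2,"ty":0,"tz":1.5,"roll":0},{"tx":0,"ty":0,"tz":0,"roll":0}]'
python3 -c "
from wr import *
o=ctrl.get_obs();print((o['tool_pos']-PO)@PR*1000);print(tilt()[:4])"
```

```text
t: 16.45
tool_pos: [0.6093, -0.0173, 0.1585]
tool_rot: [-0.044, -3.14, -0.0]
contact_force: [-1.9, -0.1, 2.8]
opening: 0.0557
grip_force: 30.8
t: 16.7
tool_pos: [0.6053, -0.0171, 0.1555]
tool_rot: [-0.044, -3.14, -0.0]
contact_force: [-1.5, -0.7, 1.7]
opening: 0.0556
grip_force: 30.7
[-65.0873 -34.9981 155.5077]
(282, array([ 0.0505, -0.0035,  0.0527]), array([ 0.9977, -0.0034, -0.0672]), np.float64(-3.852086247005843))
```

```bash
python3 -m handwheel '[{"tx":1.5,"ty":0,"tz":1.2,"roll":0},{"tx":1.5,"ty":0,"tz":1.2,"roll":0},{"tx":0,"ty":0,"tz":0,"roll":0}]'
python3 -m handwheel '[{"tx":1,"ty":0,"tz":0.8,"roll":0},{"tx":0.8,"ty":0,"tz":0.7,"roll":0},{"tx":0,"ty":0,"tz":0,"roll":0}]'
python3 -c "
from wr import *
o=ctrl.get_obs();print((o['tool_pos']-PO)@PR*1000);print(tilt()[:4])"
```

```text
t: 17.0
tool_pos: [0.6027, -0.017, 0.1533]
tool_rot: [-0.044, -3.141, -0.0]
contact_force: [-0.4, -0.1, 0.3]
opening: 0.0556
grip_force: 30.6
t: 17.25
tool_pos: [0.6011, -0.017, 0.152]
tool_rot: [0.044, 3.141, 0.0]
contact_force: [0.8, -0.4, -0.8]
opening: 0.0556
grip_force: 30.4
[-69.3347 -35.011  151.9994]
(232, array([ 0.0456, -0.0037,  0.0539]), array([ 1.    , -0.0051, -0.0086]), np.float64(-0.490059408330268))
```

Upright, with forces near zero and the height matching home. I'll release in small steps.

```bash
python3 -m handwheel '[{"tx":0,"ty":0,"tz":0,"roll":0},{"tx":0,"ty":0,"tz":0,"roll":0},{"tx":0,"ty":0,"tz":0,"roll":0},{"tx":0,"ty":0,"tz":0,"roll":0}]' 57 20
python3 -m handwheel '[{"tx":0,"ty":0,"tz":0,"roll":0},{"tx":0,"ty":0,"tz":0,"roll":0},{"tx":0,"ty":0,"tz":0,"roll":0},{"tx":0,"ty":0,"tz":0,"roll":0},{"tx":0,"ty":0,"tz":0,"roll":0},{"tx":0,"ty":0,"tz":0,"roll":0}]' 75
python3 -c "
from wr import *
print(tilt()[:4])
im,d=optics.get_image('scene');P=(cloud('scene',im,d)-PO)@PR*1000
m=(abs(P[...,1]+35)<70)&(P[...,0]<-30)&(P[...,0]>-115)&(P[...,2]>140)&(P[...,2]<162)&(im.min(2)>70)
q=P[m];print(len(q),np.median(q[:,2]),cv2.minAreaRect(q[:,:2].astype(np.float32)))"
```

```text
t: 17.63
tool_pos: [0.601, -0.017, 0.1522]
tool_rot: [-0.044, -3.141, -0.0]
contact_force: [0.7, -0.6, 0.0]
opening: 0.057
grip_force: 0.0
t: 18.13
tool_pos: [0.6012, -0.0171, 0.1523]
tool_rot: [-0.044, -3.141, -0.0]
contact_force: [-0.1, 0.5, -0.0]
opening: 0.0751
grip_force: 0.0
(228, array([ 0.0457, -0.0036,  0.0552]), array([ 1.    , -0.0057, -0.0031]), np.float64(-0.1769211606642351))
715 149.09493838787523 ((-62.36529541015625, -34.556278228759766), (64.87532806396484, 110.33468627929688), 0.6033568382263184)
```

Released, tilt 0.2°, box top at z ≈ 150 (home is 151), square to the panel. Retracting straight up.

```bash
python3 -m handwheel '[{"tx":0,"ty":0,"tz":-4,"roll":0},{"tx":0,"ty":0,"tz":-8,"roll":0},{"tx":0,"ty":0,"tz":-12,"roll":0},{"tx":0,"ty":0,"tz":-15,"roll":0},{"tx":0,"ty":0,"tz":-15,"roll":0},{"tx":0,"ty":0,"tz":-15,"roll":0},{"tx":0,"ty":0,"tz":-15,"roll":0},{"tx":0,"ty":0,"tz":-15,"roll":0},{"tx":0,"ty":0,"tz":-10,"roll":0},{"tx":0,"ty":0,"tz":-6,"roll":0},{"tx":0,"ty":0,"tz":0,"roll":0},{"tx":0,"ty":0,"tz":0,"roll":0}]' 84
python3 - <<'E'
from wr import *
o,Rm,im,W,ok=wrist()
Q=(W-PO)@PR*1000
m=ok&(abs(Q[...,1]+35)<62)&(Q[...,0]<-10)&(Q[...,0]>-110)&(abs(Q[...,2]-151)<4.5)
q=Q[m];print(len(q),np.median(q[:,2]),cv2.minAreaRect(q[:,:2].astype(np.float32)))
im,d=optics.get_image("side");cv2.imwrite("pics/s3.png",cv2.resize(im[90:370,140:440],None,fx=2,fy=2)[:,:,::-1])
E
```

```text
t: 19.23
tool_pos: [0.6012, -0.0171, 0.2675]
tool_rot: [0.044, 3.141, -0.0]
contact_force: [-0.5, -0.1, -1.4]
opening: 0.0842
grip_force: 0.0
7012 151.73521520218316 ((-59.673763275146484, -34.28175354003906), (110.02560424804688, 76.32545471191406), 89.93511199951172)
```

View pics/s3.png

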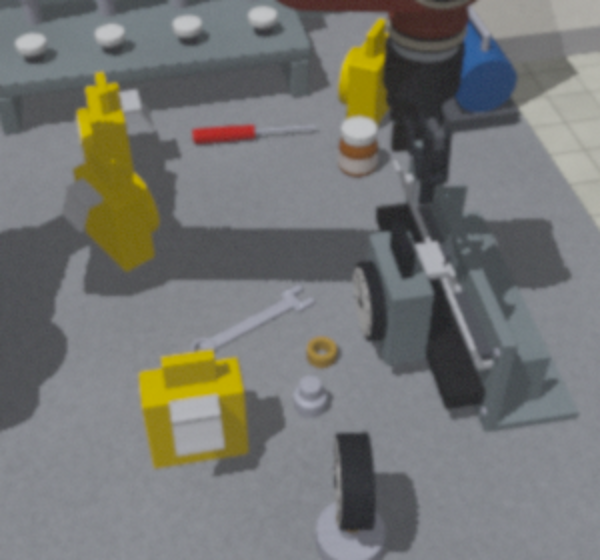

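The unit hangs upright on the cleat at crop (400,300), box top at z ≈ 151.7 mm and square to the panel. The gripper is clear, and the bystanders look undisturbed. Handing in.

```bash
python3 -c "
from station import ctrl
print(ctrl.finish_job())"
```

```text
the job is handed in; nothing more can be done
None
```

The gauge unit was hooked while tipped about 19°, slid along the groove into the pocket, lowered upright and released; by my last measurements it hangs home and square on the panel, and I handed the job in (no verdict was returned). Because the interface cannot tilt the tool, I gripped the lug along the unit's y instead of its x, so the unit could pivot in the fingers.

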